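Offer up the cover to an instrument chassis

ROBOT

A 6-joint arm with a two-finger parallel gripper is mounted at the origin on the work surface. World frame = base frame: x ahead of the robot, y to its left, z up, the work surface at z = 0. Lengths are in m, angles in rad, forces in N, time in s.
With the tool pointing down it reaches from about 0.325 to 0.775 m from the base axis. Payload 5.5 kg.
Tool frame: the origin (TCP) lies midway between the tips of the shut fingers; the grasp point (between the pads) lies 19 mm behind it; z points along the fingers, y is the line along which they close (so a half turn about z gives the same grasp; the last joint's range is limited). The gripper opens to 88 mm and grips with 3 to 60 N. Pads are 20 mm wide; open, the fingers measure 115 mm over their backs; the gripper's body (75 mm by 178 mm) begins 61 mm behind the grasp point.
Start: joints at [1.055, 0.091, 1.231, -0, 1.82, -0.057], TCP at [0.266, 0.538, 0.199] pointing down, gripper open.
Joint ranges: [-2.87, 2.87], [-0.86, 2.18], [0.17, 2.46], [-1.51, 4.65], [0.06, 2.69], [-2.65, 2.65]. Speed limits (rad/s): [2.57, 2.57, 3.01, 3.14, 3.14, 3.14].

INTERFACE

Orientations are given as a unit quaternion [w, x, y, z].
In Python, from cell import ctrl gives the robot as it stands.
- The arm moves only by the tool apply_moves, never from a script. Its argument "commands" is a list that holds one entry, the list of rows, each a list of 7 numbers: the shift along the tool's x, y, z scaled (see below), then the turn, a rotation vector about the tool's x, y, z scaled (see below), then the finger opening in mm, from 0 to 87.8. In form: [[[x, y, z, wx, wy, wz, hand], ...]]. A call has 1 to 8 rows; each row shifts and turns the commanded pose from where the row before left it, along the tool's axes as they then stand; what a row does not reach is not made up. The controller multiplies each number of a shift by 0.25 m and each number of a turn by 5 degrees. A row lasts 1/12 s, in which the tool goes at most 41.7 mm and 7.16 degrees, less where a joint would pass 70% of its speed; a pose out of reach is approached as far as the arm can. A call with a number of a shift or a turn outside -1 to 1 is refused whole. A call with a gripper value outside its range is refused whole. The fingers move at their own pace and stop on an object; "newtons" is the grip in N (left out, the last holds). Time passes only in rows, so rows that do not move let the fingers close. It gives the time, the measured TCP pose, the force, the opening and the grip force at its end, in the units of the state.
- ctrl.state(): the state, without advancing time (a new reading comes with each control period).
- ctrl.grab_frame(name): name is "scene" or "top"; returns the picture (400x640x3 uint8, blue, green, red); there is no depth.
- ctrl.camera_params(name): a dict with "intrinsics" (3x3 intrinsics, pixels), "dist_coeffs" ([k1, k2, p1, p2, k3] as OpenCV has them; the pictures are not rectified), "R" (3x3) and "t" (3): a world point X has camera coordinates R X + t. Camera axes: x right, y down, z forward; pixel columns grow to the right and rows downward; lengths in m; the calibration is good to about 2 mm. A picture is of the moment at which its call begins. camera_params takes no time and is no camera call.
- ctrl.sign_off(): hands the job in; it is judged then, once.
The state is a dict: "t": time; "joints": joint angles; "joint_velocities": joint speeds; "joint_efforts": joint torques, N m; "position": TCP position; "tcp_rot": TCP orientation; "force": force on the tool from outside, world axes, zero at the start; "torque": the same for the moment, N m; "finger_gap": finger opening in m; "gripper_force": force on a finger pad.
Only numpy, scipy, OpenCV 4.12 (cv2) and the standard library are available. Lean on these libraries where they do the work, as an engineer would, in place of code of your own. Each camera call takes 0.05 s, during which the arm holds its last target. There are 200 camera calls.

TASK

Slide the blue instrument chassis along the mat, without ever lifting or tipping it, from the white outline until it sits wholly inside the yellow outline, squared up with it. Then take the aluminium cover plate by its handle and finish holding it level, hovering about 1 cm above the four brass standoffs without touching them, with every hole over its own threaded hole (wide end over wide end) so that screws could be put straight in: keep hold of it there, do not set it down. Leave the multimeter, the solder spool and the screw tray where they are.

Things in the scene. Friction and masses are not known exactly. Their poses are not given: they have to be found in the camera images.
- chassis: loose blue chassis, 0.5-0.9 kg: base plate 150 (x) x 110 (y) x 8 mm, origin at centre of its underside, z up. In the middle a firm steel and copper transformer, 60 (x) x 44 (y) mm, top at 44 mm: grip it across y. Four brass standoffs, 14 mm diameter, tops at 50 mm, threaded holes 4 mm; 84 mm apart at the +x end, 56 mm at -x. Capacitors (x +47, top 30 mm) and terminal block (x -50, top 20 mm)
- cover: loose aluminium cover, 0.2-0.4 kg, flat on the mat, handle up: 150 (x) x 110 (y) x 4 mm, origin at centre of its underside, z up. Four 12 mm holes in the standoff pattern (84 mm apart at the +x end, 56 mm at -x). Black rigid handle over the centre: bar 80 mm along x, 12 mm wide (y), from 30 to 42 mm above the origin, on posts 12 mm square at x +-34; pinch its middle across y
- bay_yellow: the fitting place: yellow rectangle printed on the mat, flat, inner opening 170 (own x) x 130 (own y) mm, lines 8 mm wide; origin at its centre on the mat surface (2 mm above the bench). The chassis belongs centred in it with its x axis along the rectangle's x axis
- bay_white: the waiting place: white printed rectangle of the same size, in which the chassis starts; to the left or the right of the yellow one, with open mat between them; origin at its centre on the mat surface
- multimeter: bystander: yellow multimeter with black face lying at the far edge of the mat, 85 x 170 x 43 mm, origin at the centre of its underside
- spool: bystander: orange spool of solder standing at the far edge of the mat, 56 mm diameter, 46 mm high, origin at the centre of its underside
- screw_tray: bystander: red open tray of screws at the left edge of the mat, 100 x 70 x 22 mm, origin at the centre of its underside
- post1 (a point): centre of the threaded hole at the top of chassis standoff 1: wide end (+x), +y side; at (62, 42, 50) mm in the chassis frame
- hole1 (a point): centre of cover hole 1 at the plate's underside: wide end (+x), +y side; at (62, 42, 0) mm in the cover frame; belongs over post1
- post2 (a point): centre of the threaded hole at the top of chassis standoff 2: wide end (+x), -y side; at (62, -42, 50) mm in the chassis frame
- hole2 (a point): centre of cover hole 2 at the plate's underside: wide end (+x), -y side; at (62, -42, 0) mm in the cover frame; belongs over post2
- post3 (a point): centre of the threaded hole at the top of chassis standoff 3: narrow end (-x), -y side; at (-62, -28, 50) mm in the chassis frame
- hole3 (a point): centre of cover hole 3 at the plate's underside: narrow end (-x), -y side; at (-62, -28, 0) mm in the cover frame; belongs over post3
- post4 (a point): centre of the threaded hole at the top of chassis standoff 4: narrow end (-x), +y side; at (-62, 28, 50) mm in the chassis frame
- hole4 (a point): centre of cover hole 4 at the plate's underside: narrow end (-x), +y side; at (-62, 28, 0) mm in the cover frame; belongs over post4
Not all that is in view belongs to the job. There is more than one size of the cover; the job needs the largest.

How it is judged:
By the outcome, as a careful person would: the job done as asked, in the order asked, and still so for the second after the job is handed in, while the arm keeps its last pose, push and grip.
It also fails if it takes over 64 s, if anything falls off the work surface, if the arm or the gripper's body presses on something with over 40 N, if the wrist force passes 120 N, or if a joint passes its speed limit or range.

## Working session

There is one attempt and no reset: what is moved stays moved. The work goes in short steps, Python scripts to look and compute and a tool call to move; the robot and the scene stay as the last step left them, time stands still between calls to the robot, and variables do not carry over. Pictures are saved under pics/ and viewed, at most 10 in all, crops included, and the job is handed in when it is done.

Besides the shell and the picture viewer there is one more tool, called as name(argument=value, ...), one argument or row to a line, values as JSON. apply_moves: Moves the arm, as the interface text tells. Shifts and turns lie within -1 to 1; 1 stands for 0.25 m of shift or 5 degrees of turn. Its arguments: {"type":"object","properties":{"commands":{"type":"array"},"newtons":{"type":"number"}},"required":["commands"]}

```bash
mkdir -p pics; ls
cat > h.py <<'E'
import numpy as np, cv2
from cell import ctrl
def par(n):
    p=ctrl.camera_params(n); return [np.array(p[k],float) for k in("intrinsics","dist_coeffs","R","t")]
def ray(n,uv,z):
    K,d,R,t=par(n); uv=np.array(uv,float).reshape(-1,1,2)
    q=cv2.undistortPoints(uv,K,d).reshape(-1,2); q=np.c_[q,np.ones(len(q))]@R
    c=-R.T@t; s=(z-c[2])/q[:,2]; return c+q*s[:,None]
def proj(n,X):
    K,d,R,t=par(n); return cv2.projectPoints(np.array(X,float).reshape(-1,1,3),cv2.Rodrigues(R)[0],t,K,d)[0].reshape(-1,2)
E
python3 - <<'E'
from h import *
for n in("scene","top"):
    cv2.imwrite(f"pics/{n}0.png",ctrl.grab_frame(n)); K,d,R,t=par(n); print(n,K[0,0],-R.T@t,R[2],d)
s=ctrl.state();print(s['t'],s['position'],s['tcp_rot'],s['force'],s['finger_gap'])
E
```

```text
pics
scene 432.8130672551382 [1.17448604 0.48679018 1.05260946] [-0.53250074 -0.36340371 -0.76444797] [0.00044807 0.         0.         0.         0.        ]
top 510.45231724968005 [0.26949375 0.0444044  1.41416175] [ 0.17338404 -0.01289593 -0.98476986] [-0.02760786  0.          0.          0.          0.        ]
0.1 [0.26556921 0.53767069 0.19771795] [-2.46233234e-04  2.27377165e-01  9.73806359e-01 -8.59369886e-04] [ 0.49482888  0.25423737 -0.00150587] 0.08775154636344937
```

View pics/top0.png

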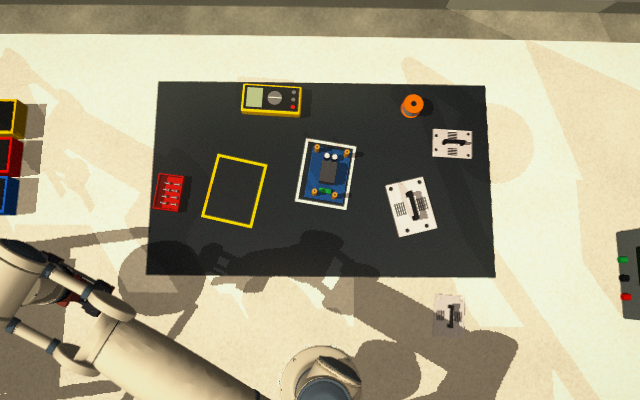

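View pics/scene0.png

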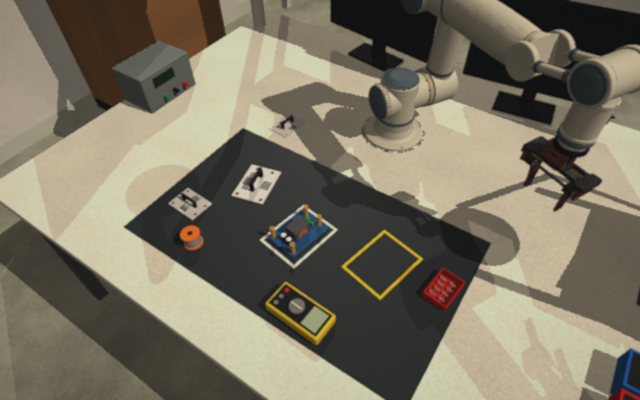

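```bash
cat >> h.py <<'E'
def masks(im):
    hsv=cv2.cvtColor(im,cv2.COLOR_BGR2HSV).astype(int); h,s,v=hsv[...,0],hsv[...,1],hsv[...,2]
    return dict(yellow=(h>20)&(h<35)&(s>150)&(v>120),blue=(h>100)&(h<125)&(s>110)&(v>50),
      white=(s<60)&(v>120),brass=(h>8)&(h<25)&(s>120)&(v>110))
def comps(m,box,amin):
    x0,y0,x1,y1=box; z=np.zeros(m.shape,np.uint8); z[y0:y1,x0:x1]=m[y0:y1,x0:x1]
    cs=cv2.findContours(z,cv2.RETR_CCOMP,cv2.CHAIN_APPROX_NONE)
    return [(c,cs[1][0][i][3]) for i,c in enumerate(cs[0]) if cv2.contourArea(c)>=amin]
def rect(n,c,z):
    P=ray(n,c.reshape(-1,2),z)[:,:2]; (cx,cy),(w,h),a=cv2.minAreaRect((P*1000).astype(np.float32))
    if h>w: w,h,a=h,w,a+90
    a=(a+90)%180-90
    return np.round([cx,cy,w,h,a],1)
E
python3 - <<'E'
from h import *
im=ctrl.grab_frame("top"); M=masks(im)
cv2.imwrite("pics/crop1.png",cv2.resize(im[125:255,285:485],None,fx=4,fy=4,interpolation=cv2.INTER_CUBIC))
for nm,box,z,a in(("yellow",(190,140,280,240),.002,300),("blue",(285,130,370,215),.010,300),("white",(285,130,362,215),.002,600),
  ("white",(375,165,445,245),.006,400),("white",(425,120,480,165),.006,200),("white",(425,290,470,340),.006,200)):
    for c,p in comps(M[nm],box,a): print(nm,'inner' if p>=0 else 'outer',rect("top",c,z))
for c,p in comps(M["brass"],(300,135,362,210),3):
    m=c.reshape(-1,2).mean(0); print("brass",m,cv2.contourArea(c),ray("top",m,.052).round(4))
E
```

```text
yellow outer [528.4 243.2 187.3 147.  -12.2]
yellow inner [528.5 243.4 174.1 134.5 -12.3]
blue outer [575.8 -18.2 150.9 110.3  -9.3]
blue inner [592.9 -22.3  97.5  52.   -9. ]
white outer [ 486.3 -252.5  151.7  112.5   14.1]
white outer [ 670.5 -375.2  113.    83.3   87.1]
white outer [ 195.1 -344.7  126.   121.    -1.6]
white inner [ 182.8 -359.9   76.8   45.5  -14.5]
brass [333.8125 195.    ] 22.0 [[ 0.5081 -0.0343  0.052 ]]
brass [313.71428571 191.57142857] 18.0 [[0.517  0.0202 0.052 ]]
brass [346.11111111 152.55555556] 25.0 [[ 0.6271 -0.0682  0.052 ]]
brass [316.47058824 147.29411765] 19.5 [[0.6411 0.0135 0.052 ]]
```

View pics/crop1.png

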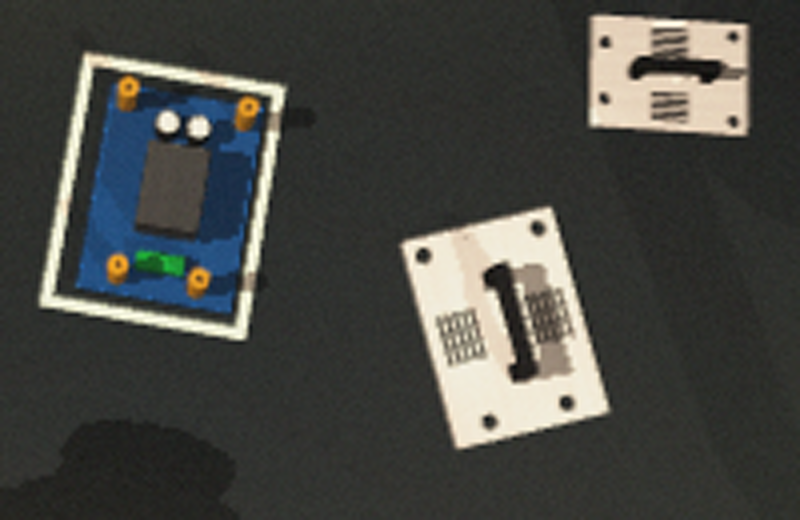

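Top view: the chassis is at (326,177) in the white outline, caps (wide end) up, and the yellow outline is at (235,190). Cover candidates: (411,207) measures 152x112 mm, (453,143) about 113x83 mm, and (449,314) is a small one off the mat. I choose (411,207). The crop confirms it matches the description, with the wide hole pair at its top end.

apply_moves(
  commands=[
    [[0,0,0,0,0,-0.85,87.8],[0,0,0,0,0,-0.85,87.8],[0,0,0,0,0,-0.85,87.8],[0,0,0,0,0,-0.85,87.8],[-0.04,-0.05,0,0,0,0,87.8],[-0.08,-0.1,0,0,0,0,87.8],[-0.08,-0.1,0,0,0,0,87.8],[-0.08,-0.1,0,0,0,0,87.8]],
  ],
)

```text
t: 0.82
position: [0.3208, 0.4393, 0.1981]
tcp_rot: [-0.0, 0.08, 0.997, -0.0]
force: [0.3, -0.4, 0.3]
finger_gap: 0.0876
gripper_force: 0.0
```

apply_moves(
  commands=[
    [[-0.08,-0.1,0,0,0,0,87.8],[-0.08,-0.1,0,0,0,0,87.8],[-0.08,-0.1,0,0,0,0,87.8],[-0.08,-0.1,0,0,0,0,87.8],[-0.08,-0.1,0,0,0,0,87.8],[-0.08,-0.1,0,0,0,0,87.8],[-0.08,-0.1,0,0,0,0,87.8],[-0.08,-0.1,0,0,0,0,87.8]],
  ],
)

```text
t: 1.48
position: [0.4467, 0.2156, 0.1985]
tcp_rot: [-0.0, 0.081, 0.997, -0.0]
force: [-0.1, 0.6, 0.2]
finger_gap: 0.0881
gripper_force: 0.0
```

apply_moves(
  commands=[
    [[-0.08,-0.1,0,0,0,0,87.8],[-0.08,-0.1,0,0,0,0,87.8],[-0.08,-0.1,0,0,0,0,87.8],[-0.08,-0.1,0,0,0,0,87.8],[-0.08,-0.1,0,0,0,0,87.8],[-0.08,-0.1,0,0,0,0,87.8],[-0.08,-0.1,0,0,0,0,87.8],[-0.04,-0.05,0,0,0,0,87.8]],
  ],
)

```text
t: 2.15
position: [0.5649, 0.0048, 0.1978]
tcp_rot: [-0.0, 0.082, 0.997, -0.001]
force: [-0.0, 0.3, 0.4]
finger_gap: 0.0876
gripper_force: 0.0
```

```bash
cat >> h.py <<'E'
from scipy.spatial.transform import Rotation as Ro
def togo(x,y,z,yaw):
    "target TCP (mm) and object yaw (deg; tool y along +object y): units about tool axes; shift given after the turn"
    s=ctrl.state(); q=s['tcp_rot']; R=Ro.from_quat(np.r_[q[1:],q[0]])
    T=Ro.from_euler('z',yaw,degrees=True)*Ro.from_matrix(np.diag([-1.,1,-1]))
    dr=(R.inv()*T).as_rotvec(degrees=True); d=np.array([x,y,z])/1000-s['position']
    print('t %.2f pos'%s['t'],(1000*np.array(s['position'])).round(1),'yaw %.2f'%np.degrees(np.arctan2(-R.as_matrix()[0,1],R.as_matrix()[1,1])),'F',np.round(s['force'],2),'M',np.round(s['torque'],2),'gap %.4f grip %.1f'%(s['finger_gap'],s['gripper_force']))
    print('turn',(dr/5).round(3),'shift in final frame',(T.inv().apply(d)/.25).round(4),'in present',(R.inv().apply(d)/.25).round(4))
E
python3 -c "
from h import *
togo(575.8,-18.2,60,-9.3)"
```

```text
t 2.15 pos [564.9   4.8 197.8] yaw -9.43 F [-0.04  0.32  0.4 ] M [ 0.06  0.   -0.04] gap 0.0876 grip 0.0
turn [-0.012 -0.009 -0.027] shift in final frame [-0.0577 -0.0836  0.5514] in present [-0.0583 -0.0829  0.5514]
```

apply_moves(
  commands=[
    [[-0.03,-0.04,0.05,0,0,0,87.8],[-0.028,-0.043,0.1,0,0,0,87.8],[0,0,0.1,0,0,0,87.8],[0,0,0.1,0,0,0,87.8],[0,0,0.1,0,0,0,87.8],[0,0,0.08,0,0,0,87.8],[0,0,0.02,0,0,0,87.8],[0,0,0,0,0,0,87.8]],
  ],
)

```text
t: 2.82
position: [0.5732, -0.0141, 0.0584]
tcp_rot: [-0.002, 0.081, 0.997, 0.0]
force: [0.7, 0.7, 0.1]
finger_gap: 0.0876
gripper_force: 0.0
```

```bash
python3 -c "
from h import *
togo(575.8,-18.2,20,-9.3)
a=ctrl.grab_frame('top')[120:240,270:390];b=ctrl.grab_frame('scene')[180:300,240:360]
cv2.imwrite('pics/g1.png',cv2.resize(np.hstack([a,b]),None,fx=3.3,fy=3.3,interpolation=cv2.INTER_CUBIC))"
```

```text
t 2.82 pos [573.2 -14.1  58.4] yaw -9.24 F [0.75 0.74 0.13] M [-0.01  0.03  0.01] gap 0.0876 grip 0.0
turn [-0.001 -0.057  0.012] shift in final frame [-0.0128 -0.0146  0.1536] in present [-0.0135 -0.0146  0.1536]
```

View pics/g1.png

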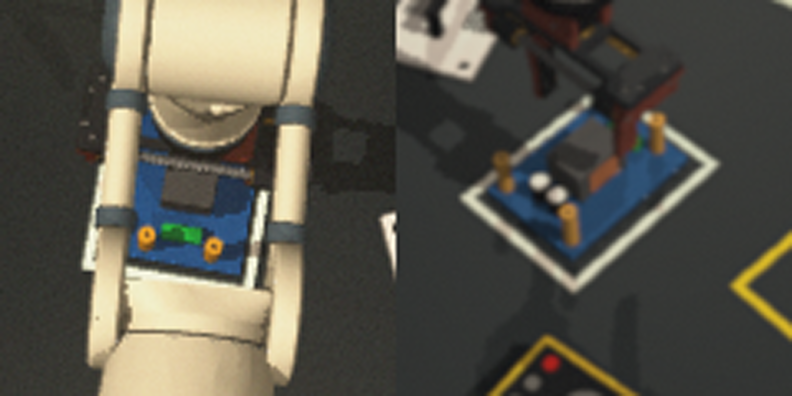

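The fingers straddle the transformer on both sides (the near one at about (622,130) of the crop), clear of the standoffs. I'll descend and close gently.

apply_moves(
  commands=[
    [[-0.013,-0.015,0.05,0,0,0,87.8],[0,0,0.05,0,0,0,87.8],[0,0,0.04,0,0,0,87.8],[0,0,0.013,0,0,0,87.8],[0,0,0,0,0,0,87.8],[0,0,0,0,0,0,60],[0,0,0,0,0,0,50],[0,0,0,0,0,0,46]],
  ],
  newtons=15,
)

```text
t: 3.58
position: [0.5781, -0.0192, 0.0237]
tcp_rot: [0.001, 0.081, 0.997, -0.0]
force: [-0.2, -0.1, 0.8]
finger_gap: 0.0716
gripper_force: 0.0
```

```bash
python3 -c "
from h import *
togo(575.8,-18.2,20,-9.3)"
```

```text
t 3.58 pos [578.1 -19.2  23.7] yaw -9.28 F [-0.21 -0.09  0.81] M [0.05 0.01 0.04] gap 0.0716 grip 0.0
turn [0.001 0.014 0.003] shift in final frame [0.0098 0.0024 0.015 ] in present [0.0098 0.0024 0.015 ]
```

apply_moves(
  commands=[
    [[0,0,0.01,0,0,0,46],[0,0,0,0,0,0,40],[0,0,0,0,0,0,40],[0,0,0,0,0,0,40],[0,0,0,0,0,0,40],[0,0,0,0,0,0,40],[0,0,0,0,0,0,40]],
  ],
  newtons=20,
)

```text
t: 4.17
position: [0.5777, -0.0185, 0.0205]
tcp_rot: [0.0, 0.081, 0.997, 0.001]
force: [0.6, 3.8, 0.7]
finger_gap: 0.0431
gripper_force: 20.0
```

```bash
python3 -c "
from h import *
togo(528.4,243.3,20,-12.2)"
```

```text
t 4.17 pos [577.7 -18.5  20.5] yaw -9.27 F [0.56 3.84 0.7 ] M [ 0.71 -0.1   0.02] gap 0.0431 grip 20.0
turn [ 0.012 -0.001  0.587] shift in final frame [0.4142 0.982  0.0019] in present [0.3633 1.0019 0.0029]
```

apply_moves(
  commands=[
    [[0,0,0,0,0,0.15,40],[0,0,0,0,0,0.29,40],[0,0,0,0,0,0.15,40],[0.004,0.01,0,0,0,0,40],[0.008,0.02,0,0,0,0,40],[0.012,0.03,0,0,0,0,40],[0.016,0.04,0,0,0,0,40],[0.02,0.048,0,0,0,0,40]],
  ],
  newtons=30,
)

```text
t: 4.83
position: [0.5707, 0.0206, 0.0205]
tcp_rot: [0.0, 0.107, 0.994, -0.0]
force: [1.2, -3.2, -0.6]
finger_gap: 0.0431
gripper_force: 30.0
```

```bash
python3 -c "
from h import *
togo(530.3,243.0,20,-12.2)"
```

```text
t 4.83 pos [570.7  20.6  20.5] yaw -12.28 F [ 1.18 -3.22 -0.62] M [-0.51 -0.11 -0.05] gap 0.0431 grip 30.0
turn [-0.006  0.003 -0.016] shift in final frame [0.346  0.8355 0.002 ] in present [0.3472 0.835  0.0014]
```

apply_moves(
  commands=[
    [[0.02,0.048,0,0,0,0,40],[0.02,0.048,0,0,0,0,40],[0.02,0.048,0,0,0,0,40],[0.02,0.048,0,0,0,0,40],[0.02,0.048,0,0,0,0,40],[0.02,0.048,0,0,0,0,40],[0.02,0.048,0,0,0,0,40],[0.02,0.048,0,0,0,0,40]],
  ],
)

```text
t: 5.5
position: [0.5518, 0.1238, 0.0205]
tcp_rot: [-0.0, 0.107, 0.994, -0.0]
force: [2.1, -3.4, -0.8]
finger_gap: 0.0428
gripper_force: 30.0
```

```bash
python3 -c "
from h import *
togo(530.3,243.0,20,-12.2)"
```

```text
t 5.50 pos [551.8 123.8  20.5] yaw -12.23 F [ 2.06 -3.4  -0.77] M [-0.6  -0.15 -0.  ] gap 0.0428 grip 30.0
turn [-0.001 -0.001 -0.006] shift in final frame [0.1847 0.448  0.0019] in present [0.1849 0.4479 0.0019]
```

apply_moves(
  commands=[
    [[0.02,0.048,0,0,0,0,40],[0.02,0.048,0,0,0,0,40],[0.02,0.048,0,0,0,0,40],[0.02,0.048,0,0,0,0,40],[0.02,0.048,0,0,0,0,40],[0.02,0.048,0,0,0,0,40],[0.02,0.048,0,0,0,0,40],[0.018,0.044,0,0,0,0,40]],
  ],
)

```text
t: 6.17
position: [0.5333, 0.225, 0.0205]
tcp_rot: [-0.0, 0.107, 0.994, 0.0]
force: [0.7, -3.9, -0.3]
finger_gap: 0.0429
gripper_force: 30.0
```

apply_moves(
  commands=[
    [[0.014,0.034,0,0,0,0,40],[0.008,0.018,0,0,0,0,40],[0.003,0.008,0,0,0,0,40],[0,0,0,0,0,0,40],[0,0,0,0,0,0,40]],
  ],
)

```text
t: 6.58
position: [0.5304, 0.2406, 0.0205]
tcp_rot: [-0.0, 0.106, 0.994, 0.001]
force: [-1.0, 2.5, -0.6]
finger_gap: 0.0431
gripper_force: 30.0
```

```bash
python3 -c "
from h import *
togo(530.3,243.0,20,-12.2)
a=ctrl.grab_frame('top')[120:260,180:300];b=ctrl.grab_frame('scene')[200:340,320:460]
cv2.imwrite('pics/g2.png',cv2.resize(np.hstack([a,b]),None,fx=3,fy=3,interpolation=cv2.INTER_CUBIC))"
```

```text
t 6.58 pos [530.4 240.6  20.5] yaw -12.22 F [-1.    2.47 -0.65] M [0.41 0.15 0.03] gap 0.0431 grip 30.0
turn [ 0.02  -0.011 -0.003] shift in final frame [0.0026 0.0094 0.002 ] in present [0.0026 0.0094 0.002 ]
```

View pics/g2.png

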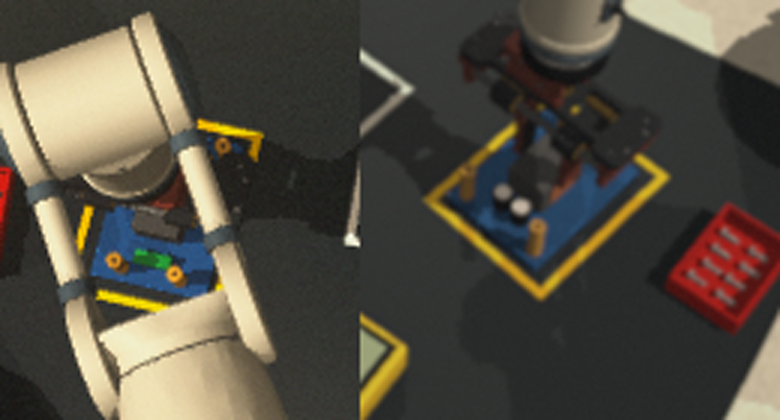

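The chassis is inside the yellow outline in both views, with the gripper still on it. I'll nudge the last 2 mm, release, rise and move towards the cover so I can measure it unobstructed.

apply_moves(
  commands=[
    [[0.002,0.009,0,0,0,0,40],[0,0,0,0,0,0,40],[0,0,0,0,0,0,60],[0,0,0,0,0,0,80],[0,0,0,0,0,0,87.8],[0,0,0,0,0,0,87.8],[0,0,0,0,0,0,87.8],[0,0,0,0,0,0,87.8]],
  ],
)

```text
t: 7.35
position: [0.5307, 0.242, 0.0205]
tcp_rot: [0.0, 0.107, 0.994, 0.0]
force: [0.5, 0.4, -0.1]
finger_gap: 0.0793
gripper_force: 0.0
```

```bash
python3 -c "
from h import *
togo(530.3,243.0,200,-12.2);togo(486.3,-252.5,200,14.1)"
```

```text
t 7.35 pos [530.7 242.   20.5] yaw -12.24 F [ 0.49  0.43 -0.11] M [ 0.01 -0.03  0.03] gap 0.0793 grip 0.0
turn [ 0.002  0.001 -0.007] shift in final frame [ 0.0025  0.0034 -0.7181] in present [ 0.0024  0.0035 -0.7181]
t 7.35 pos [530.7 242.   20.5] yaw -12.24 F [ 0.49  0.43 -0.11] M [ 0.01 -0.03  0.03] gap 0.0793 grip 0.0
turn [ 2.000e-03  1.000e-03 -5.267e+00] shift in final frame [ 0.6543 -1.8753 -0.7181] in present [-0.2456 -1.9708 -0.7184]
```

apply_moves(
  commands=[
    [[0,0,-0.04,0,0,0,87.8],[0,0,-0.09,0,0,0,87.8],[0,0,-0.1,0,0,0,87.8],[0,0,-0.1,0,0,0,87.8],[0,0,-0.1,0,0,-0.7,87.8],[0,0,-0.1,0,0,-0.9,87.8],[0,0,-0.1,0,0,-0.9,87.8],[0,0,-0.09,0,0,-0.9,87.8]],
  ],
)

```text
t: 8.02
position: [0.5307, 0.242, 0.2033]
tcp_rot: [0.001, -0.044, 0.999, 0.0]
force: [-0.5, 0.4, -0.0]
finger_gap: 0.0878
gripper_force: 0.0
```

apply_moves(
  commands=[
    [[0,0,0,0,0,-0.9,87.8],[0,0,0,0,0,-0.96,87.8],[0.02,-0.05,0,0,0,0,87.8],[0.034,-0.1,0,0,0,0,87.8],[0.034,-0.1,0,0,0,0,87.8],[0.034,-0.1,0,0,0,0,87.8],[0.034,-0.1,0,0,0,0,87.8],[0.034,-0.1,0,0,0,0,87.8]],
  ],
)

```text
t: 8.68
position: [0.5173, 0.0951, 0.2007]
tcp_rot: [-0.0, -0.121, 0.993, -0.0]
force: [0.4, -0.1, 0.5]
finger_gap: 0.0878
gripper_force: 0.0
```

apply_moves(
  commands=[
    [[0.034,-0.1,0,0,0,0,87.8],[0.034,-0.1,0,0,0,0,87.8],[0.034,-0.1,0,0,0,0,87.8],[0.034,-0.1,0,0,0,0,87.8],[0.034,-0.1,0,0,0,0,87.8],[0.034,-0.1,0,0,0,0,87.8],[0.034,-0.1,0,0,0,0,87.8],[0.034,-0.1,0,0,0,0,87.8]],
  ],
)

```text
t: 9.35
position: [0.4996, -0.1153, 0.2008]
tcp_rot: [-0.0, -0.121, 0.993, -0.0]
force: [0.1, -0.3, -0.9]
finger_gap: 0.0878
gripper_force: 0.0
```

apply_moves(
  commands=[
    [[0.034,-0.1,0,0,0,0,87.8],[0.034,-0.1,0,0,0,0,87.8],[0.034,-0.1,0,0,0,0,87.8],[0.034,-0.1,0,0,0,0,87.8],[0.02,-0.05,0,0,0,0,87.8],[0,0,0,0,0,0,87.8]],
  ],
)

```text
t: 9.85
position: [0.4889, -0.2346, 0.2002]
tcp_rot: [-0.001, -0.12, 0.993, -0.0]
force: [-0.1, -0.9, 0.7]
finger_gap: 0.0879
gripper_force: 0.0
```

```bash
python3 -c "
from h import *
togo(486.3,-252.5,200,14.1)
im=ctrl.grab_frame('top');M=masks(im)
cv2.imwrite('pics/g3.png',cv2.resize(im[140:240,190:280],None,fx=6,fy=6,interpolation=cv2.INTER_CUBIC))
for nm,z,a in(('yellow',.002,300),('blue',.010,300)):
  for c,p in comps(M[nm],(190,140,280,240),a): print(nm,p>=0,rect('top',c,z))
for c,p in comps(M['brass']&~M['yellow'],(205,155,268,225),3):
  m=c.reshape(-1,2).mean(0); print('brass',m.round(1),cv2.contourArea(c),(1000*ray('top',m,.052)).round(1))
"
```

```text
t 9.85 pos [ 488.9 -234.6  200.2] yaw 13.75 F [-0.07 -0.87  0.68] M [ 0.02  0.05 -0.03] gap 0.0879 grip 0.0
turn [-0.    -0.013 -0.07 ] shift in final frame [ 0.0275 -0.0668  0.0007] in present [ 0.0271 -0.067   0.0007]
yellow False [528.4 243.3 187.3 147.  -12.2]
yellow True [528.3 242.9 174.2 135.6 -12.2]
blue False [528.4 239.7 150.5 110.1 -12.3]
blue True [544.7 239.2  95.9  56.  -11.7]
brass [237.6 210.8] 16.5 [[462.5 224.7  52. ]]
brass [217.2 206.2] 14.5 [[474.5 280.1  52. ]]
brass [253.6 168.9] 17.0 [[578.2 184.9  52. ]]
brass [223.8 161.4] 16.5 [[598.5 267.   52. ]]
```

View pics/g3.png

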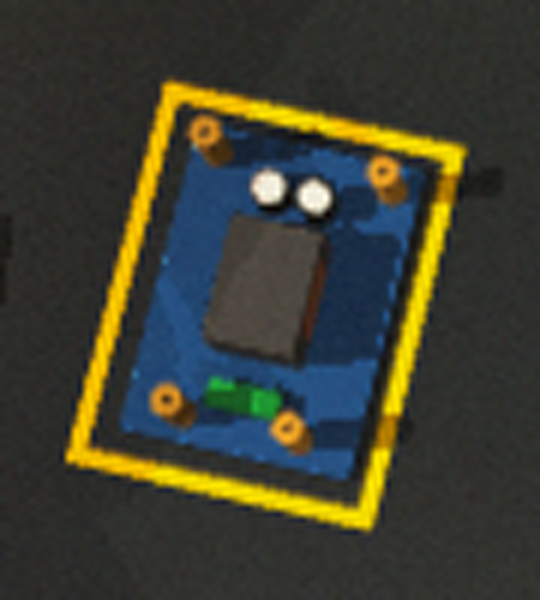

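The chassis is squared up and wholly inside the yellow outline: standoff tops at crop pixels (205,132), (384,172), (168,400) and (289,428), with blue clear of the yellow all round. I'll cross-check the chassis and cover positions with the scene camera.

Run:
```python
from h import *
for f,im in(("scene0",cv2.imread("pics/scene0.png")),("now",ctrl.grab_frame("scene"))):
    M=masks(im)
    for nm,box,z,a in(("yellow",(335,222,430,305),.002,300),("blue",(335,222,430,305),.010,300),("blue",(255,200,340,270),.01,300),("white",(228,160,285,206),.006,300)):
        for c,p in comps(M[nm],box,a): print(f,nm,p>=0,rect("scene",c,z))
uv=np.array([[205,132],[384,172],[289,428],[168,400]])/6+[190,140]-.5+1/12
P=1000*ray("top",uv,.052)[:,:2]; print(P.round(1))
m=np.array([[62,42],[62,-42],[-62,-28],[-62,28]],np.float32)
A=P.mean(0); c=m-m.mean(0);d=P-A; a=np.arctan2((c[:,0]*d[:,1]-c[:,1]*d[:,0]).sum(),(c*d).sum()); print("posts fit",A.round(1),np.degrees(a).round(2))
# cover holes from first top picture crop1 (x4)
uv=np.array([[424,255],[538,228],[567,402],[489,421]])/4+[285,125]-.5+1/8
P=1000*ray("top",uv,.006)[:,:2];A=P.mean(0);d=P-A;a=np.arctan2((c[:,0]*d[:,1]-c[:,1]*d[:,0]).sum(),(c*d).sum()); print("holes fit",A.round(1),np.degrees(a).round(2))
# handle bar from top: black pixels
```

```text
scene0 yellow False [527.2 243.5 188.6 148.4 -12.1]
scene0 yellow True [527.3 244.4 172.5 132.9 -12.3]
scene0 blue False [578.7 -14.1 150.4 109.7  -9.2]
scene0 white False [ 485.9 -251.3  153.9  113.9   13.9]
now yellow False [527.3 243.3 188.9 147.4 -12.5]
now blue False [530.7 241.9 152.3 111.6 -11.9]
now white False [ 485.6 -251.5  154.8  114.6   14.1]
[[597.9 267. ]
 [580.1 184.9]
 [462.1 224.3]
 [474.2 279. ]]
posts fit [528.6 238.8] -12.08
holes fit [ 486.8 -252.6] 13.98
```

```bash
python3 -c "
from h import *
togo(486.2,-252.0,60,14.0)"
```

```text
t 9.95 pos [ 489.8 -232.   200.5] yaw 13.94 F [ 0.23 -0.07  0.36] M [ 0.06 -0.04 -0.02] gap 0.0879 grip 0.0
turn [ 0.009 -0.    -0.011] shift in final frame [ 0.0333 -0.0744  0.562 ] in present [ 0.0332 -0.0748  0.5619]
```

apply_moves(
  commands=[
    [[0.033,-0.075,0.03,0,0,0,87.8],[0,0,0.1,0,0,0,70],[0,0,0.12,0,0,0,60],[0,0,0.12,0,0,0,60],[0,0,0.1,0,0,0,60],[0,0,0.06,0,0,0,60],[0,0,0.03,0,0,0,60],[0,0,0,0,0,0,60]],
  ],
)

```text
t: 10.62
position: [0.486, -0.2504, 0.0586]
tcp_rot: [-0.001, -0.123, 0.992, 0.001]
force: [0.2, 0.1, -1.2]
finger_gap: 0.0602
gripper_force: 0.0
```

```bash
python3 -c "
from h import *
ctrl.grab_frame('top');togo(486.2,-252.0,19,14.0)"
```

```text
t 10.67 pos [ 486.8 -251.2   60.5] yaw 14.12 F [-0.47 -0.41  0.35] M [ 0.09  0.03 -0.02] gap 0.0599 grip 0.0
turn [ 0.008 -0.005  0.024] shift in final frame [ 0.0031 -0.0027  0.1658] in present [ 0.003  -0.0028  0.1658]
```

apply_moves(
  commands=[
    [[0.003,-0.003,0.05,0,0,0,60],[0,0,0.05,0,0,0,50],[0,0,0.04,0,0,0,40],[0,0,0.02,0,0,0,30],[0,0,0.006,0,0,0,30],[0,0,0,0,0,0,30],[0,0,0,0,0,0,20],[0,0,0,0,0,0,16]],
  ],
  newtons=15,
)

```text
t: 11.33
position: [0.4865, -0.2535, 0.0197]
tcp_rot: [0.0, -0.122, 0.992, -0.0]
force: [-0.3, 1.0, -0.1]
finger_gap: 0.0199
gripper_force: 0.0
```

apply_moves(
  commands=[
    [[0,0,0,0,0,0,10],[0,0,0,0,0,0,8],[0,0,0,0,0,0,8],[0,0,0,0,0,0,8],[0,0,0,0,0,0,8],[0,0,0,0,0,0,8]],
  ],
  newtons=40,
)

```text
t: 11.83
position: [0.4869, -0.2541, 0.0204]
tcp_rot: [0.001, -0.122, 0.992, -0.001]
force: [-0.7, -1.4, 5.5]
finger_gap: 0.0078
gripper_force: 2.9
```

```bash
python3 -c "
from h import *
togo(486.2,-252.0,19,14.0)"
```

```text
t 11.83 pos [ 486.9 -254.1   20.4] yaw 14.05 F [-0.73 -1.38  5.52] M [-0.32  0.07  0.02] gap 0.0078 grip 2.9
turn [-0.029  0.018  0.01 ] shift in final frame [0.0007 0.009  0.0055] in present [0.0007 0.009  0.0055]
```

```bash
python3 -c "
from h import *
togo(486.2,-252.0,19,14.0)
a=ctrl.grab_frame('top')[150:250,370:450];b=ctrl.grab_frame('scene')[130:230,205:305]
cv2.imwrite('pics/g4.png',cv2.resize(np.hstack([a,b]),None,fx=4.4,fy=4.4,interpolation=cv2.INTER_CUBIC));togo(486.2,-252.0,19,14.0)"
```

```text
t 11.83 pos [ 486.9 -254.1   20.4] yaw 14.05 F [-0.73 -1.38  5.52] M [-0.32  0.07  0.02] gap 0.0078 grip 2.9
turn [-0.029  0.018  0.01 ] shift in final frame [0.0007 0.009  0.0055] in present [0.0007 0.009  0.0055]
t 11.93 pos [ 486.9 -254.1   20.4] yaw 14.04 F [-0.19 -2.23  5.94] M [-0.28  0.03 -0.04] gap 0.0080 grip 2.9
turn [-0.028  0.018  0.009] shift in final frame [0.0006 0.0089 0.0055] in present [0.0006 0.0089 0.0055]
```

View pics/g4.png

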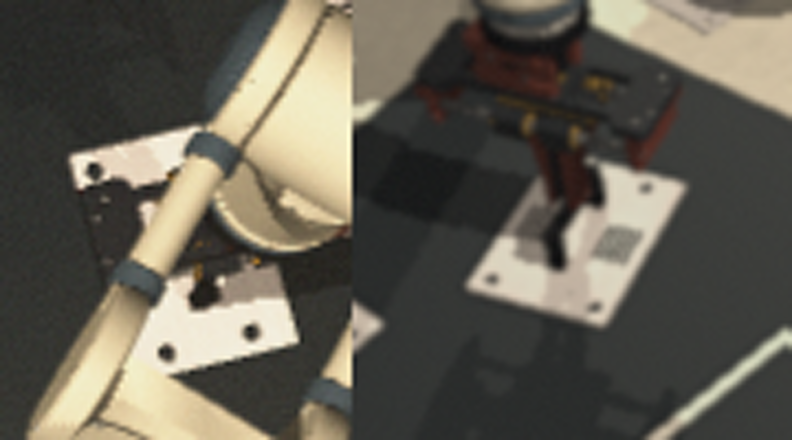

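The gripper straddles the handle (fingers at about (565,190), front post at about (555,255) of the crop), but the gap went to 8 mm with little force. I'll test it by commanding full close.

apply_moves(
  commands=[
    [[0,0,0,0,0,0,4],[0,0,0,0,0,0,4],[0,0,0,0,0,0,4],[0,0,0,0,0,0,4]],
  ],
  newtons=20,
)

```text
t: 12.27
position: [0.4868, -0.2533, 0.0204]
tcp_rot: [0.001, -0.122, 0.992, -0.0]
force: [-1.2, 0.2, 6.4]
finger_gap: 0.0038
gripper_force: 3.6
```

```bash
python3 -c "
from h import *
togo(486.2,-252.0,19,14.0)"
```

```text
t 12.27 pos [ 486.8 -253.3   20.4] yaw 14.07 F [-1.17  0.21  6.43] M [ 0.18  0.17 -0.05] gap 0.0038 grip 3.6
turn [-0.011  0.019  0.014] shift in final frame [0.0012 0.0056 0.0057] in present [0.0012 0.0056 0.0057]
```

```bash
python3 -c "
from h import *
im=ctrl.grab_frame('scene');c=im[145:210,225:290];k=9
o=cv2.resize(c,None,fx=k,fy=k,interpolation=cv2.INTER_CUBIC)
R=Ro.from_euler('z',14,degrees=True)
def w(x,y,z):return R.apply([x/1e3,y/1e3,z/1e3])+[.4862,-.252,.002]
for p,col in [((.4868,-.2533,.0204),(0,0,255)),((.4868,-.2533,.0394),(0,255,0))]+[(w(x,y,z),(255,0,255)) for x in(-40,40) for y in(-6,6) for z in(30,42)]:
  u=(proj('scene',p)[0]-[225,145]+.5)*k; cv2.circle(o,tuple(int(v) for v in u),3,col,-1)
cv2.imwrite('pics/g5.png',o)"
```

```text
(no output)
```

View pics/g5.png

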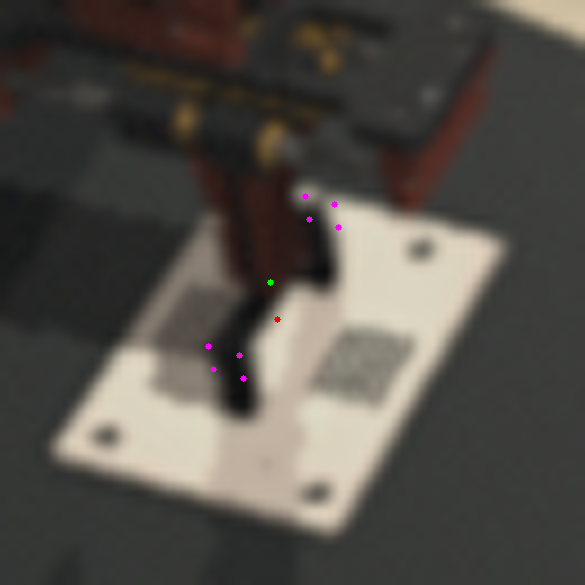

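```bash
python3 -c "
from h import *
y=np.array([.161,.987,0]);x=np.array([.987,-.161,0])
for z in(.058,.068,.078,.088):
  print(z,[((proj('scene',np.array([.5745,-.0155,z])+y*a+x*b)[0]-[240,180]+.5)*3.3+[396,0]).round() for a in(.044,.057) for b in (-.01,.01)])
"
```

```text
0.058 [array([631., 160.]), array([615., 173.]), array([642., 168.]), array([626., 181.])]
0.068 [array([631., 153.]), array([615., 166.]), array([642., 161.]), array([626., 174.])]
0.078 [array([631., 146.]), array([614., 159.]), array([642., 154.]), array([625., 167.])]
0.088 [array([630., 138.]), array([614., 152.]), array([641., 147.]), array([625., 160.])]
```

The fingertips end near bar-top height (about (265,288) in the crop), roughly 20-25 mm above the reported TCP, so they closed on top of the bar. I'll rise, open, and descend further with guarded steps.

apply_moves(
  commands=[
    [[0,0,-0.04,0,0,0,4],[0,0,-0.04,0,0,0,4],[0,0,0,0,0,0,20],[0,0,0,0,0,0,36],[0,0,0,0,0,0,36],[0,0,0,0,0,0,36],[0,0,0,0,0,0,36],[0,0,0,0,0,0,36]],
  ],
)

```text
t: 12.98
position: [0.4859, -0.2531, 0.0385]
tcp_rot: [-0.0, -0.122, 0.992, 0.0]
force: [-0.4, -0.6, 0.4]
finger_gap: 0.0355
gripper_force: 0.0
```

Run:
```python
from h import *
im=ctrl.grab_frame('scene'); togo(486.2,-252.0,-5,14.0)
cv2.imwrite('pics/g6.png',cv2.resize(im[130:210,215:295],None,fx=7,fy=7,interpolation=cv2.INTER_CUBIC))
# how much the white cover moved
for c,p in comps(masks(im)['white'],(228,160,285,206),200): print(rect('scene',c,.006))
s=np.array(ctrl.state()['position']); y=np.array([-.242,.970,0]);x=np.array([.970,.242,0])
for dz in(0,.01,.02,.03): print(dz,[((proj('scene',s+y*a+x*b+[0,0,dz])[0]-[215,130]+.5)*7).round() for a in(.018,.031) for b in(-.01,.01)])
```

```text
t 13.03 pos [ 486.  -253.1   38.6] yaw 14.06 F [ 0.18 -0.21  0.26] M [ 0.03 -0.01  0.02] gap 0.0361 grip 0.0
turn [ 0.006 -0.006  0.013] shift in final frame [-0.0019  0.004   0.1743] in present [-0.002   0.0039  0.1743]
[ 486.4 -253.   154.1  114.9   14. ]
0 [array([326., 320.]), array([308., 349.]), array([352., 326.]), array([334., 356.])]
0.01 [array([324., 305.]), array([305., 334.]), array([349., 311.]), array([331., 341.])]
0.02 [array([321., 290.]), array([303., 319.]), array([347., 296.]), array([328., 326.])]
0.03 [array([319., 274.]), array([300., 304.]), array([344., 281.]), array([326., 310.])]
```

View pics/g6.png

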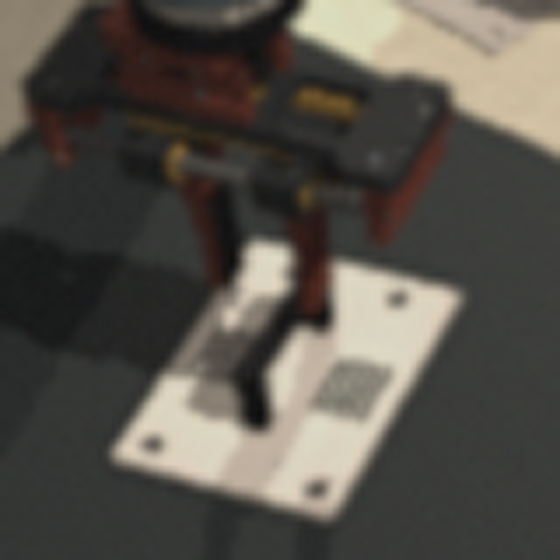

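The near fingertip ends at about (315,318), matching an offset of roughly 22 mm above the reported TCP. The cover has not moved. Descending to a reported z of about -5 mm.

apply_moves(
  commands=[
    [[0,0.002,0.04,0,0,0,36],[0,0,0.04,0,0,0,36],[0,0,0.03,0,0,0,36],[0,0,0.02,0,0,0,36],[0,0,0,0,0,0,36]],
  ],
)

```text
t: 13.45
position: [0.4849, -0.252, 0.0041]
tcp_rot: [-0.001, -0.122, 0.992, 0.001]
force: [-0.8, 0.4, -0.6]
finger_gap: 0.0357
gripper_force: 0.0
```

apply_moves(
  commands=[
    [[0,0,0.02,0,0,0,36],[0,0,0.015,0,0,0,36],[0,0,0.01,0,0,0,36],[0,0,0,0,0,0,36]],
  ],
)

```text
t: 13.78
position: [0.4858, -0.2526, -0.0054]
tcp_rot: [-0.0, -0.122, 0.992, 0.0]
force: [-0.6, -0.6, 0.1]
finger_gap: 0.0359
gripper_force: 0.0
```

apply_moves(
  commands=[
    [[0,0,0,0,0,0,20],[0,0,0,0,0,0,8],[0,0,0,0,0,0,8],[0,0,0,0,0,0,8],[0,0,0,0,0,0,8],[0,0,0,0,0,0,8],[0,0,0,0,0,0,8]],
  ],
  newtons=15,
)

```text
t: 14.37
position: [0.4862, -0.2527, -0.0044]
tcp_rot: [0.0, -0.122, 0.992, -0.0]
force: [-0.7, 0.3, 0.8]
finger_gap: 0.0115
gripper_force: 15.0
```

```bash
python3 -c "
from h import *
togo(486.2,-252.0,-5,14.0)"
```

```text
t 14.37 pos [ 486.2 -252.7   -4.4] yaw 14.06 F [-0.72  0.3   0.84] M [0.19 0.07 0.01] gap 0.0115 grip 15.0
turn [-0.001  0.004  0.013] shift in final frame [-0.0007  0.0027  0.0022] in present [-0.0007  0.0027  0.0022]
```

Bar gripped (11.5 mm gap at 15 N). Firming the grip and lifting.

apply_moves(
  commands=[
    [[0,0,0,0,0,0,5],[0,0,0,0,0,0,5],[0,0,-0.02,0,0,0,5],[0,0,-0.05,0,0,0,5],[0,0,-0.08,0,0,0,5],[0,0,-0.1,0,0,0,5],[0,0,-0.1,0,0,0,5],[0,0,-0.1,0,0,0,5]],
  ],
  newtons=45,
)

```text
t: 15.03
position: [0.4857, -0.2527, 0.1093]
tcp_rot: [-0.0, -0.122, 0.992, 0.0]
force: [-0.9, -0.3, -2.5]
finger_gap: 0.0116
gripper_force: 45.0
```

apply_moves(
  commands=[
    [[0,0,-0.03,0,0,0.3,5],[0,0,0,0,0,0.75,5],[0,0,0,0,0,0.8,5],[0,0,0,0,0,0.8,5],[0,0,0,0,0,0.8,5],[0,0,0,0,0,0.8,5],[0,0,0,0,0,0.7,5],[0,0,0,0,0,0.3,5]],
  ],
)

```text
t: 15.7
position: [0.4859, -0.2528, 0.1158]
tcp_rot: [-0.0, 0.108, 0.994, -0.0]
force: [-0.8, -0.5, -2.3]
finger_gap: 0.0115
gripper_force: 45.0
```

```bash
python3 -c "
from h import *
togo(530.3,241.4,115,-12.15)"
```

```text
t 15.70 pos [ 485.9 -252.8  115.8] yaw -12.38 F [-0.83 -0.48 -2.27] M [ 0.03 -0.05  0.02] gap 0.0115 grip 45.0
turn [-0.002 -0.001 -0.046] shift in final frame [0.2424 1.9698 0.0034] in present [0.2502 1.9688 0.003 ]
```

apply_moves(
  commands=[
    [[0.003,0.02,0,0,0,-0.05,5],[0.007,0.05,0,0,0,0,5],[0.01,0.08,0,0,0,0,5],[0.013,0.1,0,0,0,0,5],[0.013,0.1,0,0,0,0,5],[0.013,0.1,0,0,0,0,5],[0.013,0.1,0,0,0,0,5],[0.013,0.1,0,0,0,0,5]],
  ],
)

```text
t: 16.37
position: [0.4986, -0.0871, 0.1156]
tcp_rot: [0.0, 0.103, 0.995, 0.0]
force: [-0.8, -0.4, -2.4]
finger_gap: 0.0117
gripper_force: 45.0
```

apply_moves(
  commands=[
    [[0.012,0.1,0,0,0,0,5],[0.012,0.1,0,0,0,0,5],[0.012,0.1,0,0,0,0,5],[0.012,0.1,0,0,0,0,5],[0.012,0.1,0,0,0,0,5],[0.012,0.1,0,0,0,0,5],[0.012,0.1,0,0,0,0,5],[0.012,0.1,0,0,0,0,5]],
  ],
)

```text
t: 17.03
position: [0.5161, 0.1135, 0.1157]
tcp_rot: [0.0, 0.103, 0.995, 0.0]
force: [0.1, -0.5, -2.5]
finger_gap: 0.0116
gripper_force: 45.0
```

apply_moves(
  commands=[
    [[0.012,0.1,0,0,0,0,5],[0.012,0.1,0,0,0,0,5],[0.012,0.1,0,0,0,0,5],[0.011,0.09,0,0,0,0,5],[0.007,0.06,0,0,0,0,5],[0.004,0.04,0,0,0,0,5],[0.002,0.02,0,0,0,0,5],[0,0,0,0,0,0,5]],
  ],
)

```text
t: 17.7
position: [0.5283, 0.2397, 0.1152]
tcp_rot: [-0.0, 0.103, 0.995, -0.0]
force: [0.4, 0.5, -2.5]
finger_gap: 0.0117
gripper_force: 45.0
```

Run:
```python
from h import *
im=ctrl.grab_frame('scene');tp=ctrl.grab_frame('top'); togo(530.3,241.4,75,-12.15)
cv2.imwrite('pics/n_s.png',im);cv2.imwrite('pics/n_t.png',tp)
z=ctrl.state()['position'][2]+.0064+.004
for n,i,b in(('scene',im,(330,190,440,300)),('top',tp,(180,130,290,240))):
  for c,p in comps(masks(i)['white'],b,150): print(n,p>=0,cv2.boundingRect(c),rect(n,c,z))
```

```text
t 17.80 pos [528.5 238.4 115.2] yaw -11.96 F [-1.09 -0.58 -1.56] M [ 0.04 -0.04  0.02] gap 0.0114 grip 45.0
turn [-0.008 -0.001  0.038] shift in final frame [-0.0046  0.0133  0.1608] in present [-0.0047  0.0134  0.1608]
scene False (351, 218, 68, 49) [529.9 238.4 151.  113.3 -11.7]
scene False (402, 190, 38, 29) [366.8 265.7 105.2 102.9  23.9]
top False (208, 228, 28, 12) [393.7 253.8  68.2  27.8 -89.4]
top False (203, 160, 46, 54) [520.2 236.7 133.  113.3 -12.3]
```

apply_moves(
  commands=[
    [[-0.002,0.013,0.02,0,0,0.04,5],[0,0,0.04,0,0,0,5],[0,0,0.05,0,0,0,5],[0,0,0.035,0,0,0,5],[0,0,0.015,0,0,0,5],[0,0,0,0,0,0,5],[0,0,0,0,0,0,5]],
  ],
)

```text
t: 18.38
position: [0.5294, 0.242, 0.0747]
tcp_rot: [-0.0, 0.106, 0.994, -0.0]
force: [0.4, 0.6, -2.3]
finger_gap: 0.0118
gripper_force: 45.0
```

```bash
cat > m.py <<'E'
from h import *
for k in range(3):
  im=ctrl.grab_frame('scene');tp=ctrl.grab_frame('top'); togo(529.5,241.6,56,-12.15)
  z=ctrl.state()['position'][2]+.0064+.004
  for n,i,b in(('scene',im,(335,190,440,300)),('top',tp,(180,130,290,224))):
    for c,p in comps(masks(i)['white'],b,400):
      print(n,p>=0,cv2.boundingRect(c),rect(n,c,z))
cv2.imwrite('pics/n_s.png',im);cv2.imwrite('pics/n_t.png',tp)
E
python3 m.py
```

```text
t 18.48 pos [529.9 242.3  75.8] yaw -12.14 F [ 0.03  0.65 -1.8 ] M [ 0.04  0.01 -0.02] gap 0.0118 grip 45.0
turn [0.006 0.009 0.002] shift in final frame [ 0.0011 -0.0032  0.0793] in present [ 0.0012 -0.0033  0.0793]
scene False (351, 229, 66, 46) [532.3 241.2 151.6 113.6 -11.5]
scene False (387, 190, 53, 29) [341.4 236.3 151.1 109.7 -66.1]
top False (205, 165, 44, 51) [519.3 241.6 129.1 108.9 -12.4]
t 18.58 pos [530.  242.4  76. ] yaw -12.14 F [ 0.28 -0.09 -2.69] M [ 0.03  0.01 -0.08] gap 0.0118 grip 45.0
turn [0.008 0.012 0.003] shift in final frame [ 0.0014 -0.0035  0.0801] in present [ 0.0015 -0.0036  0.0801]
scene False (351, 229, 66, 46) [532.6 241.3 152.  113.5 -11.5]
scene False (385, 190, 55, 29) [342.8 233.5 157.2 109.7 -66.1]
top False (205, 185, 43, 31) [489.2 248.7 108.5  65.6  77.8]
t 18.68 pos [529.9 242.4  75.9] yaw -12.14 F [ 0.49 -0.6  -2.74] M [0.04 0.   0.03] gap 0.0113 grip 45.0
turn [0.007 0.01  0.003] shift in final frame [ 0.0011 -0.0034  0.0795] in present [ 0.0011 -0.0034  0.0795]
scene False (351, 228, 66, 47) [532.5 241.2 152.1 113.6 -11.5]
scene False (389, 190, 51, 29) [340.2 239.  145.3 109.7 -66.1]
top False (205, 165, 44, 51) [519.3 241.9 128.1 108.7 -12.6]
```

apply_moves(
  commands=[
    [[0.005,-0.001,0.015,0,0,0,5],[0,0,0.025,0,0,0,5],[0,0,0.02,0,0,0,5],[0,0,0.012,0,0,0,5],[0,0,0.006,0,0,0,5],[0,0,0,0,0,0,5],[0,0,0,0,0,0,5],[0,0,0,0,0,0,5]],
  ],
)

```text
t: 19.35
position: [0.5285, 0.2423, 0.056]
tcp_rot: [0.0, 0.106, 0.994, 0.0]
force: [0.4, 0.2, -2.2]
finger_gap: 0.0117
gripper_force: 45.0
```

```bash
python3 m.py
python3 - <<'E'
from h import *
a=cv2.imread('pics/n_t.png')[145:235,190:275];b=cv2.imread('pics/n_s.png')[210:300,340:430]
cv2.imwrite('pics/g7.png',cv2.resize(np.hstack([a,b]),None,fx=4.5,fy=4.5,interpolation=cv2.INTER_CUBIC))
E
```

```text
t 19.45 pos [528.6 242.3  56.1] yaw -12.14 F [ 0.36 -1.36 -1.64] M [-0.    0.02 -0.02] gap 0.0119 grip 45.0
turn [0.004 0.005 0.002] shift in final frame [-0.0043 -0.0021  0.0004] in present [-0.0043 -0.0021  0.0004]
scene False (351, 233, 65, 46) [530.9 241.8 149.7 114.1 -11.3]
scene False (387, 190, 53, 29) [324.  231.9 152.7 112.  -66.1]
top False (206, 187, 44, 30) [487.2 247.  111.8  65.3  77.5]
t 19.55 pos [528.5 242.3  56. ] yaw -12.14 F [-0.71  0.55 -1.86] M [0.02 0.01 0.03] gap 0.0117 grip 45.0
turn [0.003 0.004 0.003] shift in final frame [-0.0045 -0.0019  0.0001] in present [-0.0045 -0.0019  0.0001]
scene False (351, 233, 65, 46) [531.9 242.1 149.9 114.3 -10.3]
scene False (385, 190, 55, 29) [325.2 229.  158.9 112.  -66.1]
top False (206, 187, 44, 30) [487.2 247.  111.7  65.5  77.7]
t 19.65 pos [528.4 242.3  55.9] yaw -12.13 F [-0.15 -0.38 -2.05] M [-0.02 -0.01  0.  ] gap 0.0115 grip 45.0
turn [0.002 0.003 0.003] shift in final frame [-0.0047 -0.0019 -0.0004] in present [-0.0047 -0.0019 -0.0004]
scene False (351, 233, 65, 46) [531.7 242.1 149.7 114.3 -10.3]
scene False (393, 190, 47, 29) [320.1 240.2 134.3 112.  -66.1]
top False (206, 188, 44, 29) [485.1 247.5 111.7  61.5  77.5]
```

View pics/g7.png

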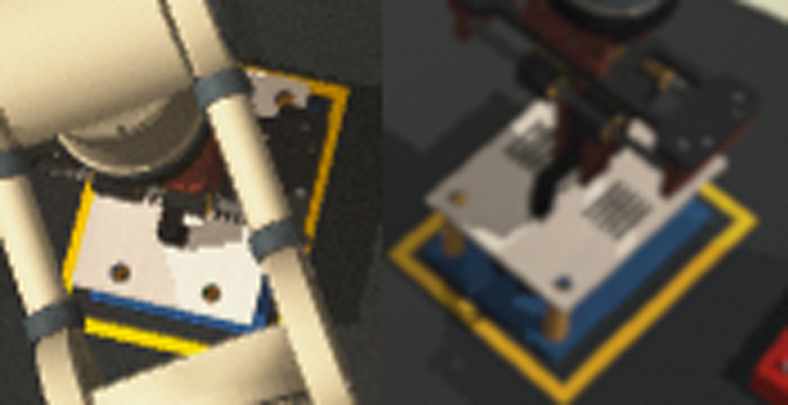

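Level cover above the chassis: brass shows through the holes in the top view at (121,272), (211,292) and (285,98), wide end over wide end. I'll compare hole centres with post positions numerically in the same camera.

Run:
```python
from h import *
g=[cv2.cvtColor(ctrl.grab_frame('top'),cv2.COLOR_BGR2GRAY).astype(float) for _ in range(4)]; g=np.mean(g,0)
post={'4':(218,206.7),'3':(238.2,211.3),'2':(254,168.7)}
pp=np.array([[289,428],[168,400],[384,172]])/6+[190,140]-.5+1/12
for k,(u,v),p in(('3',(237,210),pp[0]),('4',(217,205),pp[1])):
    w=g[v-5:v+6,u-5:u+6]; ref=np.percentile(w,75); d=np.clip(ref*.85-w,0,None); d[(np.hypot(*np.mgrid[-5:6,-5:6]))>4.6]=0
    yy,xx=np.mgrid[v-5:v+6,u-5:u+6]; c=np.array([(xx*d).sum(),(yy*d).sum()])/d.sum()
    h=1000*ray('top',c,.066)[0,:2]; q=1000*ray('top',p,.052)[0,:2]; print(k,c.round(2),h.round(1),q.round(1),'hole-post',(h-q).round(1)); 
t,b=1000*ray('scene',(0,0),0),0
# where hole3/4 should appear if tool frame = cover frame
s=ctrl.state()['position']; R=Ro.from_euler('z',-12.14,degrees=True)
for k,m in(('3',(-62,-28)),('4',(-62,28))): print(k,(R.apply([m[0],m[1],0])[:2]+1000*np.array(s[:2])).round(1))
# scene: brass seen through/hole of hole1 & hole2
im=cv2.imread('pics/n_s.png')
for n,m in(('1',(62,42)),('2',(62,-42))):
    for dx,dy in((0,0),): print(n,'scene px hole',proj('scene',np.r_[R.apply([m[0],m[1],0])[:2]/1000+np.array([.5295,.2415]),.066])[0].round(1))
```

```text
3 [236.46 209.77] [463.1 226. ] [462.1 224.3] hole-post [1.1 1.7]
4 [216.22 205.28] [474.7 280.3] [474.2 279. ] hole-post [0.5 1.3]
3 [461.9 227.9]
4 [473.7 282.7]
1 scene px hole [379.7 272.8]
2 scene px hole [356.4 253.8]
```

apply_moves(
  commands=[
    [[0.001,-0.003,0.001,0,0,0,5],[0,0,0,0,0,0,5],[0,0,0,0,0,0,5],[0,0,0,0,0,0,5],[0,0,0,0,0,0,5],[0,0,0,0,0,0,5]],
  ],
)

```text
t: 20.35
position: [0.5279, 0.2416, 0.0555]
tcp_rot: [-0.0, 0.106, 0.994, -0.0]
force: [0.9, -0.2, -2.4]
finger_gap: 0.0116
gripper_force: 45.0
```

```bash
python3 -c "
from h import *
togo(528.2,241.5,56,-12.15); print(ctrl.sign_off())"
```

```text
t 20.35 pos [527.9 241.6  55.5] yaw -12.14 F [ 0.93 -0.22 -2.38] M [0.02 0.06 0.01] gap 0.0116 grip 45.0
turn [-0.    -0.001  0.002] shift in final frame [-0.0011 -0.0001 -0.0021] in present [-0.0011 -0.0001 -0.0021]
the job is handed in; nothing more can be done
None
```

Handed in at about 20 s: the chassis is square and wholly inside the yellow outline, about 2-4 mm off centre, and the cover is held level about 1 cm above the standoffs, with holes within roughly 1-2 mm of their posts by the cameras and no verdict returned.

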